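Close up the tray divider and clamp it

TASK

The divider in the wardrobe's pull-out tray has been left standing off, so the cricket balls and the tin beside it can roll about. Free its clamp knob, slide the divider gently along its track until the whole row is closed up snug against the end of the tray, and turn the knob firmly tight again so that it stays there. Leave the bails and the spike wrench as they lie.

Things in the scene. Friction and masses are not known exactly. Their poses are not given: they have to be found in the camera images.
- tray: White laminate pull-out tray, fixed, 400 mm (x) by 620 mm (y), rims 15 mm thick, 66 mm high. Origin: centre of its underside; y along the row. Floor top 16 mm above the origin. From its -x rim: compartment with the bails, track (x = -55 mm), lane of the row (80 mm wide, x = -37 to +43 mm), partition as high as the rims, compartment with the wrench.
- rail: Aluminium track 36 mm wide, 22 mm high, 580 mm long along the tray's y, fixed on the tray floor at tray x = -55 mm. Origin: centre of its underside. The divider's carriage rides on it and the clamp presses on its top. It lies up to 0.5 mm higher or lower each time, too little to see, so the knob bites at a different angle.
- end_wall (a point): Point on the inner face of the tray's +y end, at the middle of the lane, 36 mm above the tray floor. Axes as the tray's: the row runs from here along -y.
- divider: Sliding divider: aluminium carriage 56 mm (x) by 70 mm (y), top 38 mm above the tray floor, saddling the track, with the clamp knob on its middle and a white board (76 by 12 mm, 48 mm high) across the lane at its +y end. Origin: on the tray floor under the knob's axis; axes as the tray's. Slides only along the tray's y; it drags with 2 N, clamped with 25 N or more. Can be slid by its knob.
- divider_face (a point): Middle of the board's +y face, which meets the row: 47 mm along the tray's +y and 58 mm along +x from the knob's axis, 36 mm above the tray floor. It starts 70 to 200 mm too far from the row's closed-up place. With the row closed up it is 220 mm from end_wall, and the push meets a solid stop.
- knob_grip (a point): Middle of the clamp knob's T-bar, on its vertical screw axis: black plastic bar 76 mm long (this point's x), 20 mm thick (y), 28 mm high (z up), so its top is 14 mm above this point and the carriage 33 to 38 mm below. 71 (tight) to 76 mm (loose) above the tray floor. Within 65 mm of the axis nothing else stands higher than the tray rims. It turns with the knob.
- clamp_screw: The knob's screw (no other shape to see; origin on the tray floor under its axis). From above, clockwise tightens, anticlockwise frees; it sinks 1.5 mm a rad. At the start it is tight, 1.2 to 2.25 rad past the angle where the shoe meets the track (the bite). End stops: 1.05 to 1.75 rad on the loose side of the bite, 1.85 to 2.55 rad on the tight side. It stays where it is left.
- clamp_shoe: Rounded brass foot of the screw, hidden under the carriage, pressing on the track with about 38 N for each rad past the bite; half of that force holds the divider. Turning the free knob takes 0.04 N m; past the bite the torque rises by about 0.33 N m a rad to tighten and 0.21 N m a rad to loosen again. Firmly tight: 1.2 rad or more past the bite (0.4 N m to tighten, 0.3 N m to loosen).
- ball_a: Cricket ball, dark red leather, 72 mm across, 160 g, in the row. Origin: its centre. Rolls.
- ball_b: The other cricket ball, the same.
- tin: Closed round stainless steel tin, 76 mm across, 62 mm high, 0.25 to 0.5 kg, upright in the row. Origin: centre of its underside. Sliding it takes up to 4 N. Both balls and the tin stand in the lane in any order with gaps up to 35 mm; 72 + 72 + 76 = 220 mm closed up.
- bail_a: Rosewood bail, 109 mm long (its y), 17 mm thick, lying in the compartment next to the -x rim. Origin: middle of its underside. Bystander.
- bail_b: A second bail, the same. Bystander.
- wrench: Black plastic T-shaped spike wrench, 93 mm long (its x), handle 82 mm wide, 16 mm thick, lying in the compartment next to the +x rim. Origin: under the middle of its shank. Bystander.
Not all that is in view belongs to the job. What is shaped like the ball_a but purple is not meant.

How it is judged (in metres and radians):
On the way, in this order (a step that is already met when the one before it is completed fails the run):
1. the clamp is freed: its shoe presses on the track with less than 2 N (contact force between clamp_shoe and rail below 2 N), for 0.2 s.
2. with the divider, the whole row is closed up against the end of the tray (less than 4 mm of play in all), balls and tin standing in the lane (y of divider_face in the frame of end_wall above -0.224 m and y of ball_a in the frame of end_wall between -0.215 and 0 m and x of ball_a in the frame of end_wall between -0.012 and 0.012 m and y of ball_b in the frame of end_wall between -0.215 and 0 m and x of ball_b in the frame of end_wall between -0.012 and 0.012 m and y of tin in the frame of end_wall between -0.215 and 0 m and x of tin in the frame of end_wall between -0.012 and 0.012 m and z of each of ball_a, ball_b in the frame of end_wall below 0.006 m and z of tin in the frame of end_wall below -0.03 m and angle between tin's own z axis and vertical below 0.1 rad), for 0.2 s.
At the end, for the whole second after the job is handed in: The divider's board is within 224 mm of the tray's +y end (the row's 220 mm and at most 4 mm of play), both balls and the upright tin stand on the floor of the lane between them, the clamp's shoe presses on the track with more than 35 N, and all is at rest (all of step 2 and contact force between clamp_shoe and rail above 35 N and linear speed of each of divider, ball_a, ball_b, tin below 0.02 m/s); the robot touches nothing.
It fails at once if the row is squeezed: the divider presses on a ball or the tin with more than 40 N (contact force between divider and ball_a above 40 N or contact force between divider and ball_b above 40 N or contact force between divider and tin above 40 N).
It fails at once if a bail or the wrench is moved by more than 15 mm (distance of any of bail_a, bail_b, wrench from where it was at the start of the episode above 0.015 m).
It also fails if it takes over 72 s, if anything falls off the work surface, if the arm or the gripper's body presses on something with over 40 N, if the wrist force passes 120 N, or if a joint passes its speed limit or range.

ROBOT

A 6-joint arm with a two-finger parallel gripper is mounted at the origin on the work surface. World frame = base frame: x ahead of the robot, y to its left, z up, the work surface at z = 0. Lengths are in mm, angles in rad, forces in N, time in s.
With the tool pointing down it reaches from about 275 to 750 mm from the base axis. Payload 10.2 kg.
Tool frame: the origin (TCP) lies on the centre line of the jaws, within the pads' length; the fingertips stand 19 mm ahead of it and the grasp point (between the pads) is the TCP; z points along the fingers, y is the line along which they close (so a half turn about z gives the same grasp; the last joint's range is limited). The gripper opens to 85 mm and grips with 20 to 120 N. Pads are 22 mm wide; open, the fingers measure 114 mm over their backs; the gripper's body (76 mm by 85 mm) begins 54 mm behind the grasp point. The pads swing forward as they close: fully open they stand 13 mm farther back than shut.
Start: joints at [1.043, 0.313, 1.498, -0, 1.331, -0.223], TCP at [157.567, 500.803, 250.294] pointing down, gripper open.
Joint ranges: [-2.94, 2.94], [-0.97, 2.17], [0.19, 2.56], [-1.23, 4.37], [0.02, 3.11], [-2.88, 2.88]. Speed limits (rad/s): [2.39, 2.39, 3.01, 3.14, 3.14, 3.14].

INTERFACE

Orientations are given as a unit quaternion [w, x, y, z].
In Python, from rig import sense, capture, finish_job, regions_of, mark_of gives the robot as it stands.
- The arm moves only by the tool jog_arm, never from a script. Its argument "series" is text: rows parted by semicolons, each of 7 numbers parted by spaces: the shift along the tool's x, y, z in units of 0.4 m (1.0 is 0.4 m), then the turn, a rotation vector about the tool's x, y, z in units of pi/2 rad (1.0 is pi/2 rad), then the opening, from -1 (shut) to 1 (fully open). A call has 1 to 20 rows; each row is the pose to reach, as a shift and turn from the pose commanded when the call began, along the tool's axes at that moment; what a row does not reach only later rows make up. A row lasts 1/8 s, in which the tool goes at most 62.5 mm and 10.7 degrees, less where a joint would pass 70% of its speed; a pose out of reach is approached as far as the arm can. A call with a number of a shift or a turn outside -1 to 1 is refused whole. A call with a gripper value outside its range is refused whole. The fingers move at their own pace and stop on an object; "grip_force" is the grip in N (left out, the last holds). Time passes only in rows, so rows that repeat a pose let the fingers close. It gives the time, the measured TCP pose, the force, the opening and the grip force at its end, in the units of the state.
- sense(): the state, without advancing time (a new reading comes with each control period).
- capture(name): name is "scene" or "top" or "wrist"; returns a dict with "img" (420x560x3 uint8, red, green, blue), "intrinsics" (3x3 intrinsics, pixels), "R" (3x3) and "t" (3): a world point X has camera coordinates R X + t. Camera axes: x right, y down, z forward; pixel columns grow to the right and rows downward; lengths in mm; the calibration is good to about 2 mm. The wrist camera is an equidistant fisheye: a pixel r from the principal point sees the ray r / f radians off the axis. A picture is of the moment at which its call begins. There is no depth.
- finish_job(): hands the job in; it is judged then, once.
Trained networks look in a picture, given as the dict that the camera call returned (one of the last four; its "shot" number tells which), for a name from the list of things; names that differ only in an ending like _2 or _b are one class to them, and where a whole thing is asked for, a point or a joint stands for the part that bears it (a point fixed in the world has none). Each returns a list of dicts, best first, with "confidence" (0 to 1); they miss things now and then, are a little off and sometimes report something else, mostly with a low value. They report only what shows in the picture. A call takes as long as a camera call. They do not tell look-alikes from the thing itself.
- regions_of(label, picture): "region" (420x560 bool, what is visible of it) and "point" ([row, column] in pixels, amid what is visible of it).
- mark_of(label, picture): "point" ([row, column] in pixels: a listed point, or the origin of a listed thing).
The state is a dict: "time_s": time; "joints": joint angles; "dq": joint speeds; "tau": joint torques, N m; "eef_pos": TCP position; "ee_rot": TCP orientation; "force": force on the tool from outside, world axes, zero at the start; "wrist_torque": the same for the moment, N m; "grip_width": opening from 0.0 (shut) to 1.0 (fully open); "grip_force": force on a finger pad.
Only numpy, scipy, OpenCV 4.12 (cv2) and the standard library are available. Lean on these libraries where they do the work, as an engineer would, in place of code of your own. Each camera call takes 0.05 s, during which the arm holds its last target. There are 200 camera calls.

## Working session

There is one attempt and no reset: what is moved stays moved. The work goes in short steps, Python scripts to look and compute and a tool call to move; the robot and the scene stay as the last step left them, time stands still between calls to the robot, and variables do not carry over. Pictures are saved under pics/ and viewed, at most 10 in all, crops included, and the job is handed in when it is done.

Besides the shell and the picture viewer there is one more tool, called after "Request:" as name(argument=value, ...) on one line, values as JSON. jog_arm: Moves the arm, as the interface text tells. Shifts and turns lie within -1 to 1; 1 stands for 0.4 m of shift or pi/2 rad of turn. Its arguments: {"type":"object","properties":{"series":{"type":"string"},"grip_force":{"type":"number"}},"required":["series"]}

```bash
mkdir -p pics; cat > h.py <<'E'
import numpy as np,cv2
from rig import *
def ray(p,rc):
    K=np.array(p["intrinsics"]);R=np.array(p["R"]);t=np.array(p["t"])
    d=R.T@np.array([(rc[1]-K[0,2])/K[0,0],(rc[0]-K[1,2])/K[1,1],1]);return -R.T@t,d
def atz(p,rc,z):
    c,d=ray(p,rc);return c+d*(z-c[2])/d[2]
def tri(rs):
    A=0;b=0
    for c,d in rs:
        d=d/np.linalg.norm(d);M=np.eye(3)-np.outer(d,d);A=A+M;b=b+M@c
    return np.linalg.solve(A,b)
E
cat > a.py <<'E'
from h import *
np.set_printoptions(precision=1,suppress=True)
P={n:capture(n) for n in("scene","top")}
for n in P:cv2.imwrite(f"pics/{n}0.png",P[n]["img"][:,:,::-1])
for l in("tray","end_wall","divider_face","knob_grip","divider","ball_a","tin","wrench","bail_a"):
    r={}
    for n in P:
        m=mark_of(l,P[n]);r[n]=m
        print(l,n,[(np.round(x["point"],1).tolist(),round(x["confidence"],2)) for x in m[:3]])
    if r["scene"] and r["top"]: print("   tri",tri([ray(P[n],r[n][0]["point"]) for n in P]))
print(sense())
E
python3 a.py
```

```text
tray scene [([181.8, 264.7], 0.85)]
tray top [([256.0, 354.6], 0.77)]
   tri [549.4 -73.7   6.4]
end_wall scene [([256.7, 338.6], 0.7)]
end_wall top [([254.1, 215.5], 0.91)]
   tri [540.7 219.5  55.5]
divider_face scene [([166.0, 257.7], 0.95), ([153.3, 260.9], 0.36)]
divider_face top [([251.3, 369.4], 0.56)]
   tri [555.2 -96.6  47.7]
knob_grip scene [([164.1, 255.1], 0.68), ([132.6, 263.1], 0.59)]
knob_grip top [([282.1, 397.8], 0.75), ([284.3, 385.3], 0.63)]
   tri [ 505.4 -192.   -64.9]
divider scene [([156.2, 261.7], 0.58)]
divider top [([282.0, 387.9], 0.95)]
   tri [ 502.4 -152.9   -0.4]
ball_a scene [([210.0, 296.5], 0.96), ([375.2, 361.8], 0.92), ([304.5, 377.4], 0.9)]
ball_a top [([255.2, 279.4], 0.97), ([252.8, 235.1], 0.86), ([207.7, 128.2], 0.85)]
   tri [547.1  83.2  62.5]
tin scene [([194.1, 273.2], 0.57)]
tin top [([255.3, 327.9], 0.66)]
   tri [551.9 -18.2  15.2]
wrench scene [([154.0, 185.3], 0.79), ([134.6, 262.9], 0.48)]
wrench top [([200.2, 428.6], 0.85)]
   tri [ 680.3 -236.    33.4]
bail_a scene [([183.2, 328.5], 0.65), ([195.2, 362.5], 0.64)]
bail_a top [([319.2, 308.2], 0.87), ([340.2, 271.8], 0.67), ([281.2, 385.8], 0.65)]
   tri [415.4  21.7   9.9]
{'time_s': 1.0, 'joints': array([ 1. ,  0.3,  1.5, -0. ,  1.3, -0.2]), 'dq': array([-0., -0., -0., -0.,  0., -0.]), 'tau': array([ -0. , -41.2, -26. ,  -0. ,   0. ,   0. ]), 'eef_pos': array([157.6, 500.8, 250.3]), 'ee_rot': array([ 0. ,  0.2,  1. , -0. ]), 'force': array([-0.5,  0.5,  0.8]), 'wrist_torque': array([-0., -0.,  0.]), 'grip_force': 0.0, 'grip_width': 1.0036629823213141}
```

```bash
python3 - <<'E'
import cv2
a=cv2.imread("pics/top0.png");c=cv2.resize(a[150:400,150:520],(800,540));cv2.imwrite("pics/top0c.png",c)
E
```

```text
(no output)
```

View pics/top0c.png

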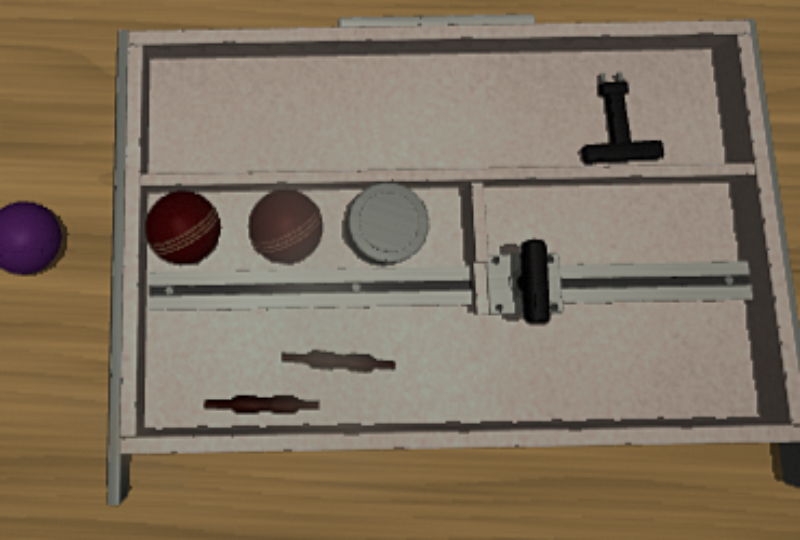

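View pics/scene0.png

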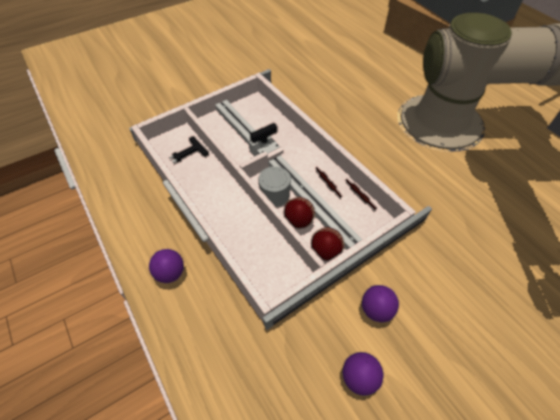

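The top view shows the tray with its +y end at the left. The knob's T-bar is at about pixel (281,397), lying nearly along x, and the row runs ball, ball, tin to the left of the board. In the scene view the knob is at about (132,263), and the purple balls are lying outside the tray.

```bash
cat > b.py <<'E'
from h import *
np.set_printoptions(precision=1,suppress=True)
T=capture("top");S=capture("scene")
k=[282.1,397.8]
print("knob tri",tri([ray(T,k),ray(S,[132.6,263.1])]))
for n,P in(("top",T),("scene",S)):
    for l in("knob_grip","rail"):
        for r in regions_of(l,P)[:3]:
            m=r["region"];ys,xs=np.nonzero(m);print(n,l,r["point"],r["confidence"],m.sum(),xs.min(),xs.max(),ys.min(),ys.max())
# bar: dark pixels near knob, back-projected to bar top plane
g=T["img"].max(2)
sub=np.zeros_like(g);sub[255:305,380:412]=(g[255:305,380:412]<60)
n,lab,st,ce=cv2.connectedComponentsWithStats(sub);i=1+st[1:,4].argmax()
ys,xs=np.nonzero(lab==i)
q=np.array([atz(T,(a,b),98)[:2] for a,b in zip(ys,xs)],np.float32)
print("bar",st[i],cv2.minAreaRect(q),q.mean(0))
# tray yaw: rail bright ends from network region & tray region
for l,z in(("tray",72),):
    r=regions_of(l,T)[0]["region"].astype(np.uint8)
    c=max(cv2.findContours(r,0,2)[0],key=cv2.contourArea)
    for p in cv2.approxPolyDP(cv2.convexHull(c),8,True)[:,0]: print(p,atz(T,p[::-1],z))
for rc,l in(([283,220],"railL"),([279.8,497],"railR")):print(l,atz(T,rc,45))
print("camT",-np.array(T["R"]).T@T["t"],"camS",-np.array(S["R"]).T@S["t"])
print(T["R"])
E
python3 b.py
```

```text
knob tri [ 497.8 -149.4   84.5]
top knob_grip [279.6, 397.0] 0.58 498 389 403 261 300
top rail [283.5, 339.2] 0.6 4219 218 497 271 293
scene knob_grip [133.9, 263.7] 0.68 341 250 276 124 142
scene knob_grip [152.4, 262.5] 0.39 1294 239 283 124 176
scene rail [191.5, 301.3] 0.58 2238 216 361 101 248
bar [387 261  21  39 572] ((499.5868225097656, -141.11834716796875), (72.88066864013672, 37.42243576049805), 3.5739336013793945) [ 498.8 -140.3]
[498 161] [ 760.1 -371.4   72. ]
[528 377] [ 328.1 -394.2   72. ]
[201 383] [293.1 226.9  72. ]
[206 162] [734.3 251.8  72. ]
railL [482.1 207.9  45. ]
railR [ 510.7 -363.9   45. ]
camT [454.4  83.6 892.7] camS [851.  485.5 756.6]
[[ 0.  -1.  -0. ]
 [-1.  -0.  -0.2]
 [ 0.2  0.  -1. ]]
```

```bash
python3 - <<'E'
from h import *
from scipy.spatial.transform import Rotation as Ro
s=sense();q=s["ee_rot"];M=Ro.from_quat([q[1],q[2],q[3],q[0]]).as_matrix()
print(M.round(4),np.arctan2(M[1,0],M[0,0]),s["eef_pos"],s["joints"])
E
```

```text
[[-0.9539  0.3001 -0.    ]
 [ 0.3001  0.9539 -0.    ]
 [ 0.     -0.     -1.    ]] 2.8367436247654094 [157.57299268 500.79711839 250.28494517] [ 1.04257496e+00  3.12907339e-01  1.49771452e+00  1.80805956e-05
  1.33100057e+00 -2.23376636e-01]
```

Request:
jog_arm(series="-0.08 -0.06 0 0 0 0.09 1; -0.16 -0.12 0 0 0 0.19 1; -0.26 -0.20 0 0 0 0.3 1; -0.36 -0.28 0 0 0 0.41 1; -0.46 -0.36 0 0 0 0.52 1; -0.55 -0.43 0 0 0 0.63 1; -0.64 -0.5 0 0 0 0.74 1; -0.72 -0.56 0 0 0 0.83 1; -0.771 -0.598 0 0 0 0.9 1; -0.771 -0.598 0 0 0 0.9 1")

```text
time_s: 2.6
eef_pos: [380.5, 179.2, 250.3]
ee_rot: [-0.0, 0.758, 0.652, -0.0]
force: [-0.9, 0.3, 0.9]
grip_width: 0.999
grip_force: 0.0
```

```bash
cat >> h.py <<'E'
from scipy.spatial.transform import Rotation as Ro
def goto(x,y,z,yaw):
    s=sense();q=s["ee_rot"];M=Ro.from_quat([q[1],q[2],q[3],q[0]]).as_matrix()
    y0=np.arctan2(M[1,0],M[0,0]);d=M.T@(np.array([x,y,z])-s["eef_pos"])/400
    print("t",s["time_s"],"pos",s["eef_pos"].round(1),"yaw",round(y0,4),"j",s["joints"].round(3),"F",s["force"].round(2),"Tq",s["wrist_torque"].round(3),"gw",round(s["grip_width"],3),s["grip_force"])
    print("shift",d.round(4),"turn",round(((y0-yaw)+np.pi)%(2*np.pi)-np.pi,4)/(np.pi/2))
E
python3 -c "
from h import *
goto(498,-148,200,0.055)"
```

```text
t 2.6 pos [380.5 179.2 250.3] yaw 1.4209 j [ 0.16   0.08   1.784 -0.     1.278  0.31 ] F [-0.92  0.32  0.87] Tq [ 0.003  0.049 -0.01 ] gw 0.999 0.0
shift [-0.765   0.4125  0.1256] turn 0.8695589470768793
```

Request:
jog_arm(series="-0.09 0.05 0.01 0 0 0.1 1; -0.19 0.1 0.03 0 0 0.21 1; -0.29 0.155 0.05 0 0 0.32 1; -0.39 0.21 0.07 0 0 0.43 1; -0.49 0.265 0.08 0 0 0.54 1; -0.58 0.31 0.1 0 0 0.65 1; -0.67 0.36 0.11 0 0 0.76 1; -0.73 0.39 0.12 0 0 0.84 1; -0.765 0.4125 0.1256 0 0 0.87 1; -0.765 0.4125 0.1256 0 0 0.87 1; -0.765 0.4125 0.1256 0 0 0.87 1")

```text
time_s: 3.98
eef_pos: [498.0, -145.7, 200.3]
ee_rot: [-0.0, 1.0, 0.03, 0.0]
force: [-0.1, 0.6, -0.0]
grip_width: 0.998
grip_force: 0.0
```

```bash
python3 - <<'E'
from h import *
goto(498,-148,90,0.055)
W=capture("wrist");cv2.imwrite("pics/w1.png",W["img"][:,:,::-1])
K=np.array(W["intrinsics"]);R=np.array(W["R"]);t=np.array(W["t"]);C=-R.T@t
print("C",C,"K",K,"axis",R[2])
def fz(rc,z):
    u=np.array([rc[1]-K[0,2],rc[0]-K[1,2]]);r=np.hypot(*u);th=r/K[0,0]
    d=R.T@np.r_[np.sin(th)*u/max(r,1e-6),np.cos(th)];return C+d*(z-C[2])/d[2]
for m in mark_of("knob_grip",W)[:2]:print(m,fz(m["point"],87))
for r in regions_of("knob_grip",W)[:2]:
    ys,xs=np.nonzero(r["region"]);q=np.array([fz(a,101)[:2] for a in zip(ys,xs)],np.float32)
    print(r["point"],r["confidence"],len(ys),xs.min(),xs.max(),ys.min(),ys.max(),cv2.minAreaRect(q))
E
```

```text
t 3.975 pos [ 498.  -145.7  200.3] yaw 0.0593 j [-0.511  0.344  1.59   0.     1.207  1.001] F [-0.09  0.58 -0.05] Tq [-0.05  -0.026 -0.051] gw 0.998 0.0
shift [-0.0004  0.0057  0.2756] turn 0.0027374650211806
C [ 575.35838312 -141.60014091  324.0477501 ] K [[325.1922621    0.         280.53604299]
 [  0.         325.1922621  212.81857071]
 [  0.           0.           1.        ]] axis [-0.30575112 -0.01825556 -0.95193644]
{'point': [215.0, 282.0], 'confidence': 0.8} [ 497.53353166 -147.37324217   87.        ]
{'point': [190.5, 280.0], 'confidence': 0.25} [ 516.75785552 -144.68690518   87.        ]
[211.9, 279.5] 0.65 2705 266 297 163 263 ((501.75811767578125, -146.2653350830078), (76.7028579711914, 21.0360107421875), 1.6446585655212402)
```

View pics/w1.png

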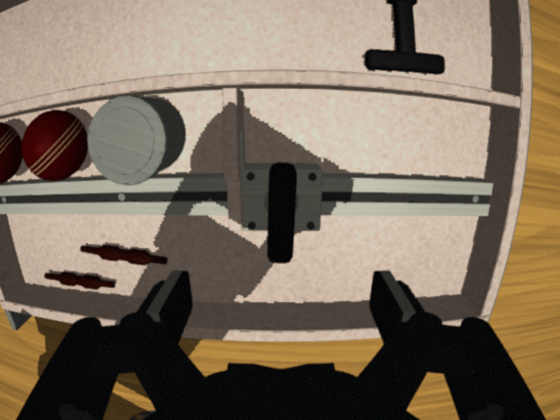

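The wrist view shows the T-bar upright at columns 266–297 and rows 163–263, between the open fingers. There is clear space on both sides, so I'll descend and grip.

Request:
jog_arm(series="0.001 0.002 0.08 0 0 0 1; 0.002 0.003 0.16 0 0 0 1; 0.002 0.003 0.22 0 0 0 1; 0.002 0.003 0.255 0 0 0 1; 0.002 0.003 0.275 0 0 0 1; 0.002 0.003 0.275 0 0 0 1; 0.002 0.003 0.275 0 0 0 -1; 0.002 0.003 0.275 0 0 0 -1; 0.002 0.003 0.275 0 0 0 -1; 0.002 0.003 0.275 0 0 0 -1; 0.002 0.003 0.275 0 0 0 -1; 0.002 0.003 0.275 0 0 0 -1; 0.002 0.003 0.275 0 0 0 -1", grip_force=90)

```text
time_s: 5.75
eef_pos: [499.0, -146.6, 90.8]
ee_rot: [-0.001, 1.0, 0.028, -0.0]
force: [-1.2, 9.9, 10.4]
grip_width: 0.215
grip_force: 87.8
```

```bash
python3 -c "
from h import *
goto(498,-148,90,0.055)"
```

```text
t 5.75 pos [ 499.  -146.6   90.8] yaw 0.056 j [-0.512  0.488  1.701  0.003  0.955  1.001] F [-1.21  9.9  10.38] Tq [ 1.648  0.336 -0.226] gw 0.215 87.78318643569946
shift [-0.0026  0.0035  0.0019] turn 0.0006366197723675814
```

Request:
jog_arm(series="-0.0005 -0.0015 0 0 0 -0.1 -1; -0.0005 -0.0015 -0.001 0 0 -0.2 -1; -0.0005 -0.0015 -0.002 0 0 -0.3 -1; -0.0005 -0.0015 -0.002 0 0 -0.4 -1; -0.0005 -0.0015 -0.003 0 0 -0.5 -1; -0.0005 -0.0015 -0.003 0 0 -0.6 -1; -0.0005 -0.0015 -0.004 0 0 -0.7 -1; -0.0005 -0.0015 -0.005 0 0 -0.8 -1; -0.0005 -0.0015 -0.005 0 0 -0.9 -1; -0.0005 -0.0015 -0.006 0 0 -1 -1; -0.0005 -0.0015 -0.006 0 0 -1 -1")

```text
time_s: 7.12
eef_pos: [500.2, -147.7, 92.2]
ee_rot: [0.002, 0.686, 0.727, 0.001]
force: [10.4, -0.9, -11.4]
grip_width: 0.219
grip_force: 87.7
```

```bash
python3 -c "
from h import *
goto(498,-148,90,0.055)"
```

```text
t 7.125 pos [ 500.2 -147.7   92.2] yaw 1.6286 j [-0.513  0.486  1.699  0.002  0.953 -0.571] F [ 10.42  -0.86 -11.37] Tq [-0.042 -2.111  0.137] gw 0.219 87.71845936775208
shift [-0.0005 -0.0056  0.0055] turn 1.001784873797626
```

Request:
jog_arm(series="0 -0.002 0 0 0 -0.1 -1; 0 -0.002 0 0 0 -0.2 -1")

```text
time_s: 7.38
eef_pos: [500.3, -147.5, 92.5]
ee_rot: [0.003, 0.563, 0.826, 0.002]
force: [15.1, 0.9, -10.5]
grip_width: 0.218
grip_force: 88.2
```

```bash
python3 -c "
from h import *
goto(498,-148,90,0.055)"
```

```text
t 7.375 pos [ 500.3 -147.5   92.5] yaw 1.9453 j [-0.513  0.484  1.7    0.003  0.951 -0.889] F [ 15.07   0.92 -10.47] Tq [ 0.578 -2.943 -0.061] gw 0.218 88.15564155578613
shift [ 0.001  -0.0058  0.0062] turn 1.203402355706439
```

Request:
jog_arm(series="0 0 0 0 0 -0.1 -1; 0 0 -0.001 0 0 -0.2 -1")

```text
time_s: 7.62
eef_pos: [500.5, -147.3, 93.0]
ee_rot: [0.003, 0.427, 0.904, 0.001]
force: [17.0, 2.8, -11.5]
grip_width: 0.222
grip_force: 88.0
```

```bash
python3 -c "
from h import *
goto(498,-148,90,0.055)"
```

```text
t 7.625 pos [ 500.5 -147.3   93. ] yaw 2.2594 j [-0.513  0.484  1.7    0.004  0.951 -1.204] F [ 16.97   2.79 -11.46] Tq [ 0.908 -3.214  0.012] gw 0.222 87.97609090805054
shift [ 0.0027 -0.0059  0.0074] turn 1.4033646262070965
```

Request:
jog_arm(series="-0.002 0.003 0.001 0 0 -0.06 -1; -0.0024 0.003 0.002 0 0 -0.12 -1; -0.0024 0.003 0.002 0 0 -0.12 -1; -0.0024 0.003 0.002 0 0 -0.12 -1")

```text
time_s: 8.12
eef_pos: [501.3, -147.6, 93.0]
ee_rot: [0.003, 0.342, 0.94, 0.001]
force: [8.1, 2.8, 0.2]
grip_width: 0.22
grip_force: 89.8
```

```bash
python3 -c "
from h import *
goto(498,-148,90,0.055)
print(Ro.from_euler('z',0).as_matrix()[0,0])
P=capture('top')
for l in('end_wall','divider_face'):print(l,[(x['point'],x['confidence'],atz(P,x['point'],52).round(1)) for x in mark_of(l,P)[:2]])
"
```

```text
t 8.125 pos [ 501.3 -147.6   93. ] yaw 2.4435 j [-0.512  0.486  1.696  0.002  0.954 -1.386] F [8.13 2.81 0.22] Tq [ 0.637 -1.541  0.07 ] gw 0.22 89.82877850532532
shift [ 0.0057 -0.0062  0.0074] turn 1.5205663262999682
1.0
end_wall [([255.2, 216.3], 0.67, array([538.4, 218.6,  52. ]))]
divider_face [([248.6, 366.4], 0.71, array([564.2, -93.4,  52. ])), ([279.2, 390.2], 0.46, array([ 503. , -141.6,   52. ]))]
```

Request:
jog_arm(series="0.004 0.005 0 0 0 0 -1; 0.012 0.013 0 0 0 0 -1; 0.02 0.022 0 0 0 0 -1; 0.029 0.031 0 0 0 0 -1; 0.037 0.04 0 0 0 0 -1; 0.046 0.049 0 0 0 0 -1; 0.054 0.058 0 0 0 0 -1; 0.063 0.067 0 0 0 0 -1; 0.071 0.077 0 0 0 0 -1; 0.08 0.086 0 0 0 0 -1; 0.088 0.095 0 0 0 0 -1; 0.097 0.104 0 0 0 0 -1; 0.105 0.113 0 0 0 0 -1; 0.114 0.122 0 0 0 0 -1; 0.122 0.131 0 0 0 0 -1; 0.130 0.14 0 0 0 0 -1; 0.136 0.1465 0 0 0 0 -1; 0.136 0.1465 0 0 0 0 -1")

```text
time_s: 10.52
eef_pos: [497.1, -68.2, 93.0]
ee_rot: [0.003, 0.342, 0.94, 0.0]
force: [6.3, -2.0, 0.7]
grip_width: 0.219
grip_force: 89.8
```

```bash
python3 -c "
from h import *
goto(497,-58,93,2.4435)
P=capture('top')
cv2.imwrite('pics/t2.png',cv2.resize(P['img'][200:330,190:420,::-1],(800,452)))
for l in('end_wall','divider_face'):print(l,[(x['point'],x['confidence'],atz(P,x['point'],52).round(1)) for x in mark_of(l,P)[:2]])
"
```

```text
t 10.525 pos [497.1 -68.2  93. ] yaw 2.4439 j [-0.37   0.448  1.759  0.     0.929 -1.244] F [ 6.34 -1.96  0.66] Tq [-0.128 -1.003 -0.04 ] gw 0.219 89.81028199195862
shift [ 0.0165  0.0194 -0.0002] turn 0.00025464790894703254
end_wall [([254.2, 214.1], 0.93, array([540.3, 223.3,  52. ]))]
divider_face [([253.3, 326.7], 0.72, array([551.2, -10.8,  52. ]))]
```

View pics/t2.png

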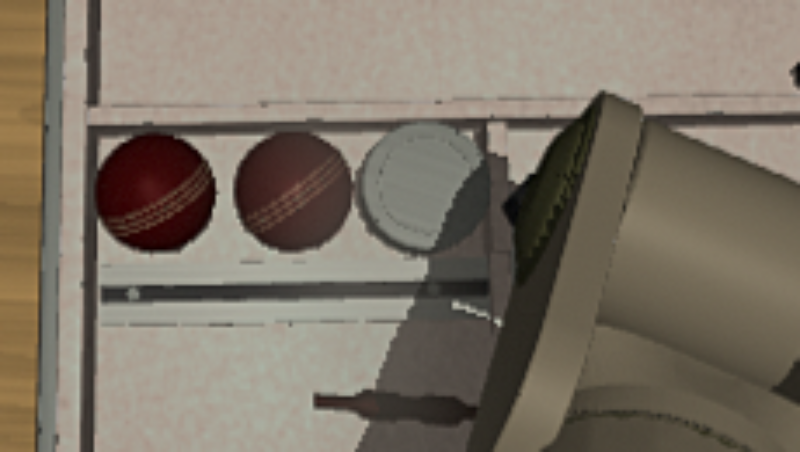

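The row now runs ball (155,190), ball (293,190), tin (425,187), board edge (about 490), all in the lane. About 14 mm of play is left. I'll advance in small steps and watch the force.

Request:
jog_arm(series="0.003 0.003 0 0 0 0 -1; 0.006 0.0065 0 0 0 0 -1; 0.009 0.01 0 0 0 0 -1; 0.012 0.013 0 0 0 0 -1; 0.0145 0.0155 0 0 0 0 -1; 0.0165 0.018 0 0 0 0 -1; 0.0165 0.018 0 0 0 0 -1")

```text
time_s: 11.55
eef_pos: [496.6, -58.7, 93.0]
ee_rot: [0.003, 0.342, 0.94, -0.0]
force: [5.7, -3.6, 0.9]
grip_width: 0.224
grip_force: 89.9
```

Request:
jog_arm(series="0.0017 0.0018 0 0 0 0 -1; 0.0034 0.0037 0 0 0 0 -1; 0.0034 0.0037 0 0 0 0 -1")

```text
time_s: 11.92
eef_pos: [496.5, -56.8, 93.0]
ee_rot: [0.003, 0.342, 0.94, -0.0]
force: [4.0, -3.6, 1.8]
grip_width: 0.223
grip_force: 89.8
```

Request:
jog_arm(series="0.0017 0.0018 0 0 0 0 -1; 0.0034 0.0037 0 0 0 0 -1; 0.0034 0.0037 0 0 0 0 -1")

```text
time_s: 12.3
eef_pos: [496.4, -54.8, 93.0]
ee_rot: [0.003, 0.342, 0.94, -0.0]
force: [5.0, -4.4, 0.7]
grip_width: 0.217
grip_force: 89.9
```

Request:
jog_arm(series="0.001 0.001 0 0 0 0 -1; 0.0017 0.0018 0 0 0 0 -1; 0.0017 0.0018 0 0 0 0 -1")

```text
time_s: 12.68
eef_pos: [496.4, -53.9, 93.0]
ee_rot: [0.003, 0.342, 0.94, -0.0]
force: [3.7, -3.2, 0.1]
grip_width: 0.221
grip_force: 89.8
```

Request:
jog_arm(series="0.001 0.001 0 0 0 0 -1; 0.0017 0.0018 0 0 0 0 -1; 0.0017 0.0018 0 0 0 0 -1")

```text
time_s: 13.05
eef_pos: [496.3, -52.9, 93.0]
ee_rot: [0.003, 0.342, 0.94, -0.0]
force: [5.5, -5.3, -0.4]
grip_width: 0.224
grip_force: 89.8
```

Request:
jog_arm(series="0.001 0.001 0 0 0 0 -1; 0.0017 0.0018 0 0 0 0 -1; 0.0017 0.0018 0 0 0 0 -1")

```text
time_s: 13.42
eef_pos: [496.2, -51.9, 93.0]
ee_rot: [0.003, 0.342, 0.94, -0.0]
force: [4.7, -4.6, 1.0]
grip_width: 0.22
grip_force: 89.8
```

Request:
jog_arm(series="0.001 0.001 0 0 0 0 -1; 0.0017 0.0018 0 0 0 0 -1; 0.0017 0.0018 0 0 0 0 -1")

```text
time_s: 13.8
eef_pos: [496.2, -50.9, 93.0]
ee_rot: [0.003, 0.342, 0.94, -0.0]
force: [4.8, -4.2, 1.0]
grip_width: 0.217
grip_force: 89.8
```

```bash
python3 -c "
from h import *
goto(497,-58,93,2.4435)
P=capture('top')
cv2.imwrite('pics/t3.png',cv2.resize(P['img'][200:330,190:420,::-1],(800,452)))
for l in('end_wall','divider_face','ball_a','tin'):print(l,[(x['point'],x['confidence'],atz(P,x['point'],16 if l=='tin' else 52).round(1)) for x in mark_of(l,P)[:2]])
"
```

```text
t 13.8 pos [496.2 -50.9  93. ] yaw 2.4439 j [-3.370e-01  4.430e-01  1.767e+00 -1.000e-03  9.260e-01 -1.210e+00] F [ 4.77 -4.25  1.  ] Tq [-0.657 -0.898  0.055] gw 0.217 89.83489394187927
shift [-0.0129 -0.0122 -0.    ] turn 0.00025464790894703254
end_wall [([257.1, 214.7], 0.87, array([534.4, 221.6,  52. ]))]
divider_face [([251.4, 321.1], 0.64, array([554.7,   0.9,  52. ]))]
ball_a [([260.9, 160.3], 0.96, array([522.2, 333.9,  52. ])), ([257.5, 264.3], 0.89, array([537.5, 118.6,  52. ]))]
tin [([256.1, 303.5], 0.81, array([547.3,  35.3,  16. ]))]
```

View pics/t3.png

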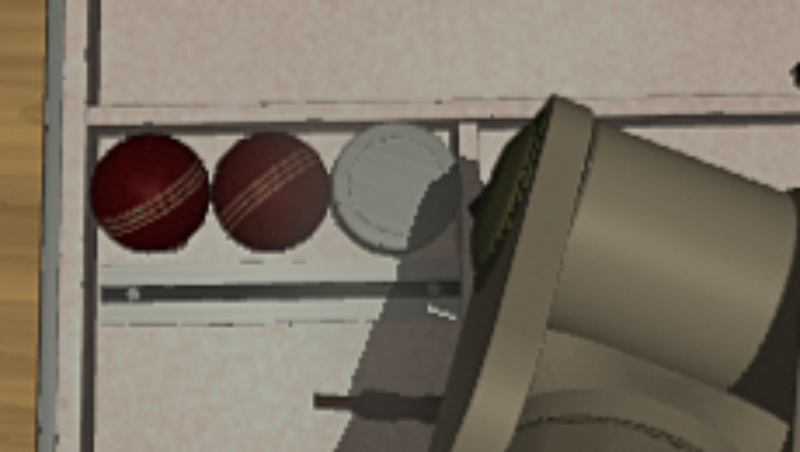

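The balls and tin now almost touch, at columns 150, 270 and 393, so the last 1–2 mm should bring the stop.

Request:
jog_arm(series="0.001 0.001 0 0 0 0 -1; 0.0017 0.0018 0 0 0 0 -1; 0.0017 0.0018 0 0 0 0 -1")

```text
time_s: 14.42
eef_pos: [496.1, -50.0, 93.0]
ee_rot: [0.003, 0.342, 0.94, -0.0]
force: [3.5, -5.6, 1.4]
grip_width: 0.217
grip_force: 89.8
```

Request:
jog_arm(series="0.001 0.001 0 0 0 0 -1; 0.0017 0.0018 0 0 0 0 -1; 0.0017 0.0018 0 0 0 0 -1")

```text
time_s: 14.8
eef_pos: [496.1, -49.5, 93.0]
ee_rot: [0.003, 0.342, 0.94, -0.001]
force: [5.1, -8.6, 0.2]
grip_width: 0.217
grip_force: 89.8
```

Request:
jog_arm(series="0.0007 0.0008 0 0 0 0 -1; 0.0014 0.0015 0 0 0 0 -1; 0.0014 0.0015 0 0 0 0 -1")

```text
time_s: 15.18
eef_pos: [496.1, -49.1, 93.0]
ee_rot: [0.003, 0.342, 0.94, -0.001]
force: [4.4, -10.7, -0.5]
grip_width: 0.216
grip_force: 89.8
```

Request:
jog_arm(series="0.0007 0.0008 0 0 0 0 -1; 0.0014 0.0015 0 0 0 0 -1; 0.0014 0.0015 0 0 0 0 -1")

```text
time_s: 15.55
eef_pos: [496.1, -48.8, 93.0]
ee_rot: [0.003, 0.342, 0.94, -0.002]
force: [3.7, -14.4, -2.1]
grip_width: 0.22
grip_force: 89.8
```

Request:
jog_arm(series="0 0 0 0 0 0.1 -1; 0 0 0.001 0 0 0.2 -1; 0 0 0.002 0 0 0.3 -1; 0 0 0.002 0 0 0.4 -1; 0 0 0.003 0 0 0.5 -1; 0 0 0.004 0 0 0.6 -1; 0 0 0.004 0 0 0.7 -1; 0 0 0.004 0 0 0.7 -1")

```text
time_s: 16.55
eef_pos: [495.2, -49.1, 91.7]
ee_rot: [0.003, 0.783, 0.622, -0.001]
force: [-4.1, -16.9, 7.1]
grip_width: 0.222
grip_force: 91.4
```

```bash
python3 -c "
from h import *
goto(497,-58,93,.056)"
```

```text
t 16.55 pos [495.2 -49.1  91.7] yaw 1.3432 j [-0.332  0.444  1.77  -0.006  0.923 -0.101] F [ -4.14 -16.85   7.13] Tq [-3.039  0.844 -0.264] gw 0.222 91.37428522109985
shift [-0.0207  0.0095 -0.003 ] turn 0.8194569709915507
```

Request:
jog_arm(series="0 0 0 0 0 0.1 -1; 0 0 0 0 0 0.2 -1; 0 0 0.001 0 0 0.3 -1; 0 0 0.001 0 0 0.4 -1; 0 0 0.002 0 0 0.5 -1; 0 0 0.002 0 0 0.6 -1; 0 0 0.003 0 0 0.7 -1; 0 0 0.004 0 0 0.82 -1; 0 0 0.004 0 0 0.82 -1")

```text
time_s: 17.68
eef_pos: [494.5, -48.2, 90.7]
ee_rot: [0.002, 1.0, 0.027, 0.0]
force: [-10.1, -10.2, 19.7]
grip_width: 0.219
grip_force: 92.4
```

```bash
python3 -c "
from h import *
goto(497,-58,93,.056)"
```

```text
t 17.675 pos [494.5 -48.2  90.7] yaw 0.0548 j [-0.332  0.445  1.772 -0.005  0.923  1.187] F [-10.09 -10.25  19.7 ] Tq [-2.171  1.965 -0.405] gw 0.219 92.39643216133118
shift [ 0.0049  0.0249 -0.0056] turn -0.0007639437268410976
```

Request:
jog_arm(series="0 0 -0.002 0 0 0.06 -1; 0 0 -0.002 0 0 0.12 -1; 0 0 -0.002 0 0 0.12 -1")

```text
time_s: 18.05
eef_pos: [494.2, -48.0, 90.7]
ee_rot: [0.002, 0.998, -0.066, -0.0]
force: [-8.1, -11.4, 9.5]
grip_width: 0.22
grip_force: 91.2
```

```bash
python3 -c "
from h import *
goto(497,-58,93,.056)"
```

```text
t 18.05 pos [494.2 -48.   90.7] yaw -0.1318 j [-0.331  0.445  1.772 -0.005  0.924  1.374] F [ -8.11 -11.44   9.47] Tq [-2.214  1.353 -0.139] gw 0.22 91.16992235183716
shift [ 0.0101  0.0239 -0.0057] turn -0.11955719325063177
```

Request:
jog_arm(series="-0.001 0.0025 -0.001 0 0 0 -1; -0.002 0.004 -0.002 0 0 0 -1; -0.002 0.004 -0.002 0 0 0 -1; -0.002 0.004 -0.002 0 0 0 -1")

```text
time_s: 18.55
eef_pos: [493.9, -48.3, 90.8]
ee_rot: [0.001, 0.998, -0.066, 0.001]
force: [0.6, -6.5, 1.5]
grip_width: 0.224
grip_force: 89.9
```

```bash
python3 -c "
from h import *
goto(497,-58,93,.056)"
```

```text
t 18.55 pos [493.9 -48.3  90.8] yaw -0.1319 j [-3.340e-01  4.440e-01  1.774e+00 -1.000e-03  9.220e-01  1.370e+00] F [ 0.59 -6.46  1.54] Tq [-1.374 -0.127 -0.15 ] gw 0.224 89.89849805831909
shift [ 0.0109  0.023  -0.0055] turn -0.11962085522786854
```

Request:
jog_arm(series="0 0 0 0 0 0.06 -1")

```text
time_s: 18.68
eef_pos: [493.8, -48.2, 90.7]
ee_rot: [0.001, 0.994, -0.113, 0.001]
force: [0.8, -4.5, 1.7]
grip_width: 0.219
grip_force: 90.0
```

```bash
python3 -c "
from h import *
goto(497,-58,93,.056)"
```

```text
t 18.675 pos [493.8 -48.2  90.7] yaw -0.2262 j [-0.333  0.444  1.774 -0.002  0.922  1.465] F [ 0.83 -4.53  1.66] Tq [-1.159 -0.17   0.774] gw 0.219 89.97069597244263
shift [ 0.0132  0.022  -0.0056] turn -0.17965409976213145
```

Request:
jog_arm(series="0 0 0 0 0 0.06 -1")

```text
time_s: 18.8
eef_pos: [493.8, -48.2, 90.7]
ee_rot: [0.001, 0.987, -0.16, 0.001]
force: [1.6, -4.2, 0.3]
grip_width: 0.22
grip_force: 90.0
```

```bash
python3 -c "
from h import *
goto(497,-58,93,.056)"
```

```text
t 18.8 pos [493.8 -48.2  90.7] yaw -0.3211 j [-0.333  0.444  1.774 -0.002  0.922  1.56 ] F [ 1.62 -4.21  0.31] Tq [-1.022 -0.255  0.925] gw 0.22 90.03292322158813
shift [ 0.0153  0.0208 -0.0057] turn -0.24006931615981492
```

Request:
jog_arm(series="0 0 0 0 0 0 1; 0 0 0 0 0 0 1; 0 0 0 0 0 0 1; 0 0 0 0 0 0 1; 0 0 0 0 0 0 1; 0 0 -0.05 0 0 0 1; 0 0 -0.12 0 0 0 1; 0 0 -0.2 0 0 0 1; 0 0 -0.3 0 0 0 1; 0 0 -0.3 0 0 0 1")

```text
time_s: 20.05
eef_pos: [494.4, -48.0, 213.0]
ee_rot: [0.0, 0.987, -0.159, 0.003]
force: [0.1, -0.3, -0.2]
grip_width: 0.999
grip_force: 0.0
```

```bash
python3 - <<'E'
from h import *
goto(497,-58,93,.056)
W=capture("wrist");cv2.imwrite("pics/w4.png",W["img"][:,:,::-1])
K=np.array(W["intrinsics"]);R=np.array(W["R"]);t=np.array(W["t"]);C=-R.T@t
def fz(rc,z):
    u=np.array([rc[1]-K[0,2],rc[0]-K[1,2]]);r=np.hypot(*u);th=r/K[0,0]
    d=R.T@np.r_[np.sin(th)*u/max(r,1e-6),np.cos(th)];return C+d*(z-C[2])/d[2]
for l,z in(("knob_grip",87),("divider_face",52),("end_wall",52),("ball_a",52),("tin",16)):
    print(l,[(fz(m["point"],z).round(1),m["confidence"]) for m in mark_of(l,W)[:2]])
for r in regions_of("knob_grip",W)[:1]:
    ys,xs=np.nonzero(r["region"]);q=np.array([fz(a,101)[:2] for a in zip(ys,xs)],np.float32);print(cv2.minAreaRect(q))
E
```

```text
t 20.05 pos [494.4 -48.  213. ] yaw -0.3203 j [-0.333  0.281  1.641  0.     1.213  1.558] F [ 0.1  -0.35 -0.21] Tq [ 0.055  0.026 -0.012] gw 0.999 0.0
shift [0.0122 0.0216 0.3002] turn -0.2395600203419209
knob_grip [(array([492.9, -48.5,  87. ]), 0.96), (array([542.5, 180.2,  87. ]), 0.2)]
divider_face [(array([ 5.492e+02, -5.000e-01,  5.200e+01]), 0.69)]
end_wall [(array([539.8, 213.5,  52. ]), 0.63)]
ball_a [(array([528.2, 320.1,  52. ]), 0.78), (array([543. , 110.3,  52. ]), 0.74)]
tin [(array([546.8,  38.1,  16. ]), 0.66)]
((496.3885803222656, -49.954856872558594), (21.07162857055664, 78.0264663696289), 70.43074035644531)
```

View pics/w4.png

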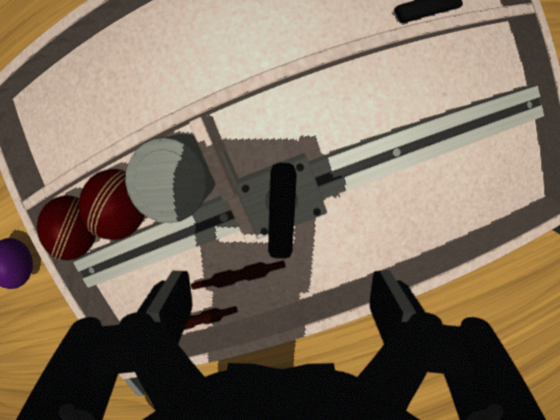

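The wrist view shows the two balls (68,228 and 110,203), the tin (168,180) and the board in contact as one row. The knob stands about 0.37 rad tighter than it started, the bails and wrench haven't been disturbed, and the gripper is clear.

```bash
python3 -c "
from rig import *
print(finish_job())"
```

```text
the job is handed in; nothing more can be done
None
```

I freed the clamp, slid the divider about 99 mm until the row stopped solid against the tray end, then turned the knob about 0.37 rad past its starting tightness and handed the job in; no verdict came back.

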